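# Dock the filter canister on the suction coupling

## Task

Slide the handled filter canister across the bench, without lifting or tipping it, from the parking ring where it stands into the larger ring in front of the suction coupling, turning it so that its stub pipe meets the sprung rubber face of the coupling squarely. Feel for the face, whose reach differs from day to day, and press it in gently until it gives by roughly half its travel, several millimetres, without driving it hard against the end of its spring; then let go and leave the canister standing there with the face still pressed on the stub. Leave everything else on the bench where it is.

Things in the scene. Friction and masses are not known exactly. Their poses are not given: they have to be found in the camera images.
- canister: the canister to dock: closed upright steel drum, 100 mm across, 89 mm high over its low domed lid, 0.7 to 0.95 kg, a black handle bar on one side, a short stub pipe on the other. Origin: centre of its underside, at z = 0 when it stands on the bench. +x points out along the stub pipe, -x along the handle, z up
- stub_end (a point): centre of the flat end of the canister's stub pipe: 85 mm from the canister's axis along its +x, 45 mm up. The stub is round, 32 mm in diameter
- handle_grip (a point): place to grip the handle, 100 mm from the canister's axis along its -x, 58 mm up, mid-section of the bar. The bar is level, 14 mm wide, 16 mm tall and runs from 50 to 135 mm from the canister's axis
- station: the docking station, fixed: a dashed tape ring flat on the bench (inner diameter 144 mm, slid over freely) and beyond it a grey housing with the suction coupling. Origin: centre of the ring; +x from the ring to the housing, z up; the docked canister has the same yaw. Housing: x 132 to 218 mm, y within 35 mm, 78 mm high, on a foot plate x 110 to 230 mm, y within 55 mm, 8 mm high; a hose behind it
- coupling (a point): fixed point on the coupling's axis at the housing's front, 132 mm from the ring's centre, 45 mm up. The coupling's round flat rubber face, 46 mm across, faces the ring (-x of the station) on a spring: 0.5 N per mm, 14 mm of travel. Its reach is not told and differs each time: when free the face lies 61 to 89 mm from the ring's centre
- ring_a: parking ring, dashed tape flat on the bench, 124 mm in diameter, nothing to collide with; origin at its centre. The canister starts on one parking ring and the plain can on the other
- ring_b: the other parking ring, same size; origin at its centre
- plain_can: bystander: plain closed steel can, 90 mm in diameter, 112 mm high, no handle, no stub; origin at the centre of its underside
- tape: bystander: roll of tape lying flat, 100 mm outside, 48 mm high; origin at the centre of its underside
- screwdriver: bystander: screwdriver lying on the bench, about 200 mm long along its x axis
- jar: bystander: clear jar with white cap, 60 mm in diameter, 75 mm high; origin at the centre of its underside
- bottle: bystander: white bottle, 66 mm in diameter, 190 mm high; origin at the centre of its underside
- wrench: bystander: wrench lying on the bench, about 180 mm long along its x axis

How it is judged:
At the end, for the whole second after the job is handed in: The canister stands upright and still, centre within 22 mm of the ring's centre, its axis and stub end within 10 mm of the coupling's axis, heading within 0.14 rad, the sprung face pressing on the stub with 1.2 to 10 N; every bystander within 20 mm of its start (horizontal distance between canister and station below 0.022 m and y of canister in the frame of station between -0.01 and 0.01 m and x of stub_end in the frame of station above 0.055 m and y of stub_end in the frame of station between -0.01 and 0.01 m and angle between the x axis of canister and the x axis of station, either way round below 0.14 rad and contact force between canister and station between 1.2 and 10 N and angle between canister's own z axis and vertical below 0.04 rad and height (world z) of canister below 0.003 m and linear speed of canister below 0.01 m/s and distance of each of plain_can, tape, screwdriver, jar, bottle, wrench from where it was at the start of the episode below 0.02 m); the robot touches nothing.
It fails at once if the canister is lifted: its underside more than 6 mm off the bench (height (world z) of canister above 0.006 m).
It fails at once if the canister is tipped by more than 0.12 rad (angle between canister's own z axis and vertical above 0.12 rad).
It fails at once if the canister is driven hard into the station: over 12 N between them (the spring bottoms out at about 7 N) (contact force between canister and station above 12 N).
It fails at once if a bystander is moved by more than 20 mm (distance of any of plain_can, tape, screwdriver, jar, bottle, wrench from where it was at the start of the episode above 0.02 m).
It also fails if it takes over 67 s, if anything falls off the work surface, if the arm or the gripper's body presses on something with over 40 N, if the wrist force passes 120 N, or if a joint passes its speed limit or range.

## Robot

A 6-joint arm with a two-finger parallel gripper is mounted at the origin on the work surface. World frame = base frame: x ahead of the robot, y to its left, z up, the work surface at z = 0. Lengths are in m, angles in rad, forces in N, time in s.
With the tool pointing down it reaches from about 0.275 to 1 m from the base axis. Payload 8.4 kg.
Tool frame: the origin (TCP) lies at the very end of the fingers, on their centre line; the grasp point (between the pads) lies 19 mm behind it; z points along the fingers, y is the line along which they close (so a half turn about z gives the same grasp; the last joint's range is limited). The gripper opens to 85 mm and grips with 20 to 120 N. Pads are 22 mm wide; open, the fingers measure 114 mm over their backs; the gripper's body (76 mm by 85 mm) begins 54 mm behind the grasp point. The pads swing forward as they close: fully open they stand 13 mm farther back than shut.
Start: joints at [1.181, 0.353, 1.633, -0, 1.155, -0.002], TCP at [0.236, 0.579, 0.231] pointing down, gripper open.
Joint ranges: [-2.63, 2.63], [-0.92, 2.1], [0.06, 2.66], [-1.3, 4.44], [0, 2.69], [-3.02, 3.02]. Speed limits (rad/s): [2.22, 2.22, 2.79, 3.14, 3.14, 3.14].

## Interface

Orientations are given as a unit quaternion [w, x, y, z].
In Python, from cell import status, eyes, manip gives the robot as it stands.
- The arm moves only by the tool play_rows, never from a script. Its argument "commands" is one flat list of numbers, 7 for each row, row after row: the shift along the world's x, y, z in m, then the turn, a rotation vector about the world's x, y, z in degrees, then the closure, from -1 (fully open) to 1 (shut). A call has 1 to 8 rows; each row shifts and turns the commanded pose from where the row before left it; what a row does not reach is not made up. A row lasts 1/8 s, in which the tool goes at most 62.5 mm and 10.7 degrees, less where a joint would pass 70% of its speed; a pose out of reach is approached as far as the arm can. A call with a gripper value outside its range is refused whole. The fingers move at their own pace and stop on an object; "squeeze" is the grip in N (left out, the last holds). Time passes only in rows, so rows that do not move let the fingers close. It gives the time, the measured TCP pose, the force, the opening and the grip force at its end, in the units of the state.
- status.get_state(): the state, without advancing time (a new reading comes with each control period).
- eyes.grab_frame(name): name is "scene" or "side" or "wrist"; returns (picture, depth): 480x640x3 uint8, blue, green, red; 480x640 float32, m along the optical axis (not along the pixel's ray), 0 where there is no reading.
- eyes.camera_info(name): a dict with "fx", "fy", "cx", "cy" (pixels), "rvec" (rotation vector, rad) and "tvec" (3), from world to camera coordinates, as OpenCV has them. Camera axes: x right, y down, z forward; pixel columns grow to the right and rows downward; lengths in m; the calibration is good to about 2 mm. The wrist camera is an equidistant fisheye: a pixel r from the principal point sees the ray r / f radians off the axis. A picture is of the moment at which its call begins: read the wrist's pose just before it. camera_info takes no time and is no camera call; for the wrist camera it gives the pose at the moment of the call.
- manip.hand_in(): hands the job in; it is judged then, once.
The state is a dict: "time_s": time; "joints": joint angles; "qvel": joint speeds; "tau": joint torques, N m; "position": TCP position; "tool_rot": TCP orientation; "wrist_force": force on the tool from outside, world axes, zero at the start; "ft_torque": the same for the moment, N m; "gripper_width": opening from 0.0 (shut) to 1.0 (fully open); "gripper_force": force on a finger pad.
Only numpy, scipy, OpenCV 4.12 (cv2) and the standard library are available. Lean on these libraries where they do the work, as an engineer would, in place of code of your own. Each camera call takes 0.05 s, during which the arm holds its last target. There are 200 camera calls.

## Working session

There is one attempt and no reset: what is moved stays moved. The work goes in short steps, Python scripts to look and compute and a tool call to move; the robot and the scene stay as the last step left them, time stands still between calls to the robot, and variables do not carry over. Pictures are saved under pics/ and viewed, at most 11 in all, crops included, and the job is handed in when it is done.

Besides the shell and the picture viewer there is one more tool, called after "Call:" as name(argument=value, ...) on one line, values as JSON. play_rows: Moves the arm, as the interface text tells. Its arguments: {"type":"object","properties":{"commands":{"type":"array","items":{"type":"number"}},"squeeze":{"type":"number"}},"required":["commands"]}

```bash
ls; mkdir -p pics; python3 - <<'E'
from cell import status, eyes
import cv2,numpy as np
for n in ["scene","side"]:
    p,d=eyes.grab_frame(n); cv2.imwrite(f"pics/{n}0.png",p); np.save(f"{n}0.npy",d)
    print(n,eyes.camera_info(n))
print(status.get_state())
E
```

```text
pics
scene {'fx': 604.4335371857029, 'fy': 604.4335371857029, 'cx': 319.767666224638, 'cy': 239.46524513088812, 'rvec': array([ 2.27325704,  1.27252286, -0.39329431]), 'tvec': array([-0.24853019, -0.37810262,  1.68923929])}
side {'fx': 593.0214626313144, 'fy': 593.0214626313144, 'cx': 320.97145960797326, 'cy': 234.4146688900869, 'rvec': array([ 2.33999552, -0.35074728,  0.17002601]), 'tvec': array([-0.57778516,  0.12005283,  1.25852808])}
{'time_s': 0.1, 'joints': array([ 1.18061495e+00,  3.53599199e-01,  1.63405645e+00, -3.15888309e-05,
        1.15521600e+00, -2.37644228e-03]), 'qvel': array([ 4.51977930e-04, -7.40352849e-04, -2.61055859e-03, -8.90704906e-04,
       -3.30845395e-04,  1.74997018e-05]), 'tau': array([-7.56037734e-04, -6.06353903e+01, -3.42820036e+01, -2.62663593e-05,
        3.94618866e-03,  2.53595613e-05]), 'position': array([0.23617941, 0.5781904 , 0.23062549]), 'tool_rot': array([-1.10546363e-04,  1.92683382e-01,  9.81260773e-01, -6.30033109e-04]), 'wrist_force': array([ 0.06099305, -0.36296878,  0.2572814 ]), 'ft_torque': array([ 0.00156808, -0.01690881,  0.01340209]), 'gripper_force': 0.0, 'gripper_width': 1.004126580317336}
```

View pics/scene0.png

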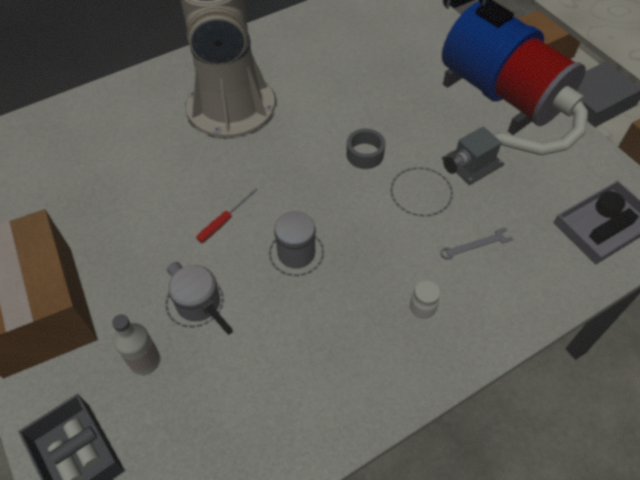

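View pics/side0.png

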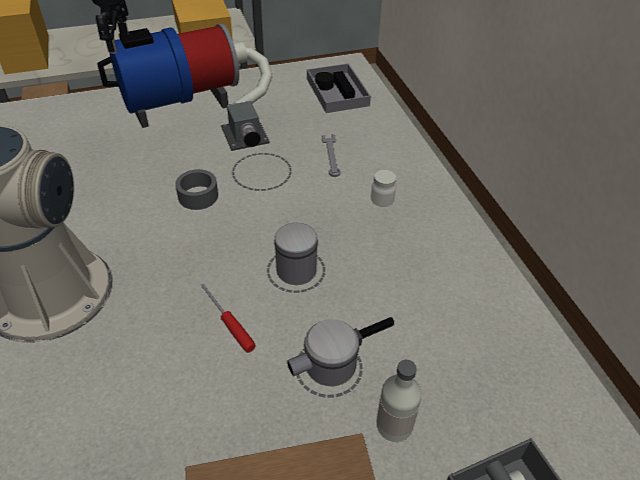

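Scene view: canister at (193,288) with its handle to (230,330) and stub at (175,268), plain can (295,238), station ring (421,191), coupling face (452,163), housing (480,145), tape (366,148), wrench (475,243), jar (425,297). Side view: canister (332,350), handle tip (392,321), stub (297,367), ring (262,171), coupling face (252,138).

```bash
cat > h.py <<'E'
import cv2,numpy as np
from cell import eyes,status
INF={n:eyes.camera_info(n) for n in ["scene","side"]}
def ray(n,uv):
    I=INF[n];R=cv2.Rodrigues(I["rvec"])[0]
    uv=np.atleast_2d(uv).astype(float)
    d=np.c_[(uv[:,0]-I["cx"])/I["fx"],(uv[:,1]-I["cy"])/I["fy"],np.ones(len(uv))]@R
    return -R.T@I["tvec"],d
def onz(n,uv,z):
    c,d=ray(n,uv); return c+d*((z-c[2])/d[:,2])[:,None]
def cloud(n,D):
    v,u=np.nonzero(D>0); c,d=ray(n,np.c_[u,v]); return c+d*D[v,u][:,None],u,v
def circ(P):
    A=np.c_[2*P[:,:2],np.ones(len(P))]; s=np.linalg.lstsq(A,(P[:,:2]**2).sum(1),rcond=None)[0]
    return s[:2],np.sqrt(s[2]+s[:2]@s[:2])
def fitring(n,p,c0,r0):
    # dark pixels on bench within annulus about c0
    g=cv2.cvtColor(p,cv2.COLOR_BGR2GRAY).astype(float)
    dark=(cv2.GaussianBlur(g,(0,0),6)-g)>8
    v,u=np.nonzero(dark); P=onz(n,np.c_[u,v],0)
    c=np.array(c0,float)
    for t in (.015,.01,.006,.005,.005):
        r=np.hypot(*(P[:,:2]-c).T); m=abs(r-r0)<t
        if m.sum()<20: return None
        c,rr=circ(P[m])
    return c,rr,m.sum()
E
python3 - <<'E'
from h import *
pts={"scene":dict(can=(193,280,.085),hand=(230,330,.066),stub=(175,268,.045),plain=(295,225,.112),ring=(421,191,0),face=(452,163,.045),house=(485,140,.078),tape=(366,142,.048),sdr_tip=(256,189,0),sdr_h=(200,240,.015),jar=(427,288,.075),bot=(122,323,.19),wr1=(447,253,0),wr2=(507,235,0)),
"side":dict(can=(332,338,.085),hand=(392,321,.066),stub=(297,367,.045),plain=(296,237,.112),ring=(262,171,0),face=(252,138,.045),house=(242,112,.078),tape=(197,182,.048),jar=(384,178,.075),bot=(406,370,.19),sdr_tip=(203,286,0))}
for n in pts:
    for k,(u,v,z) in pts[n].items(): print(n,k,onz(n,(u,v),z)[0,:2].round(3))
    p=cv2.imread(f"pics/{n}0.png"); R=onz(n,pts[n]["ring"][:2],0)[0,:2]
    print(fitring(n,p,R,.074)); 
    P,u,v=cloud(n,np.load(f"{n}0.npy"))
    for k,z,r in(("can",.08,.05),("plain",.105,.05),("house",.078,.06)):
        c=onz(n,pts[n][k][:2],pts[n][k][2])[0,:2]
        m=(np.hypot(*(P[:,:2]-c).T)<.09)&(P[:,2]>z-.006)&(P[:,2]<z+.02)
        q=P[m]; print(k,m.sum(),np.median(q[:,2]).round(4),cv2.minAreaRect(q[:,:2].astype(np.float32)*1000))
E
```

```text
scene can [ 0.514 -0.336]
scene hand [ 0.649 -0.319]
scene stub [ 0.44  -0.354]
scene plain [ 0.521 -0.09 ]
scene ring [0.527 0.267]
scene face [0.521 0.359]
scene house [0.525 0.453]
scene tape [0.352 0.215]
scene sdr_tip [ 0.304 -0.082]
scene sdr_h [ 0.38 -0.27]
scene jar [0.785 0.078]
scene bot [ 0.593 -0.494]
scene wr1 [0.707 0.208]
scene wr2 [0.741 0.361]
(array([0.52636095, 0.26705036]), np.float64(0.07500526212246753), np.int64(420))
can 1507 0.0846 ((518.0692138671875, -343.48687744140625), (100.04711151123047, 98.23989868164062), 2.561616897583008)
plain 1100 0.1072 ((521.1217041015625, -93.20046997070312), (87.92408752441406, 91.94049072265625), 42.20760726928711)
house 702 0.0768 ((518.7139282226562, 441.4199523925781), (71.3399887084961, 90.6624755859375), 1.2365872859954834)
side can [ 0.517 -0.343]
side hand [ 0.645 -0.326]
side stub [ 0.446 -0.359]
side plain [ 0.518 -0.1  ]
side ring [0.527 0.265]
side face [0.523 0.353]
side house [0.516 0.431]
side tape [0.354 0.21 ]
side jar [0.784 0.067]
side bot [ 0.583 -0.501]
side sdr_tip [ 0.315 -0.079]
(array([0.52603731, 0.26598987]), np.float64(0.07476998575582937), np.int64(316))
can 1867 0.0837 ((515.3555908203125, -342.7383117675781), (97.66654968261719, 98.58003234863281), 38.36739730834961)
plain 1036 0.1057 ((518.5000610351562, -90.71986389160156), (90.005859375, 88.00212860107422), 74.06857299804688)
house 417 0.075 ((516.9675903320312, 437.1890563964844), (70.08307647705078, 94.8797836303711), 3.730145215988159)
```

```bash
python3 - <<'E'
from h import *
C=np.array([.5165,-.343]); S=np.array([.526,.2665])
for n in ["scene","side"]:
    p=cv2.imread(f"pics/{n}0.png"); g=cv2.cvtColor(p,cv2.COLOR_BGR2GRAY); D=np.load(f"{n}0.npy")
    P,u,v=cloud(n,D)
    r=np.hypot(*(P[:,:2]-C).T)
    m=(r>.058)&(r<.15)&(P[:,2]>.05)&(P[:,2]<.075)&(P[:,0]>C[0]); q=P[m]
    l=cv2.fitLine(q[:,:2].astype(np.float32),cv2.DIST_HUBER,0,.01,.01).ravel()
    d=l[:2]*np.sign(l[0]); print(n,"handle",m.sum(),np.median(q[:,2]),np.arctan2(d[1],d[0]),"rmax",r[m].max(),"perp offs of C",np.cross(d,C-l[2:]),"mean dir",np.arctan2(*(q[:,:2].mean(0)-C)[::-1]))
    # mask-based handle: dark pixels -> plane z=.06 centroid
    m2=m&(g[v,u]<60); print(" grip-range pts",q[(r[m]>.09)&(r[m]<.11)].mean(0))
    m=(r>.058)&(r<.1)&(P[:,2]>.03)&(P[:,2]<.07)&(P[:,0]<C[0]); q=P[m]; print(" stub",q.mean(0),np.arctan2(*(C-q[:,:2].mean(0))[::-1]))
    rs=P[:,:2]-S
    m=(abs(rs[:,0])<.07)&(rs[:,1]>.11)&(rs[:,1]<.25)&(P[:,2]>.073)&(P[:,2]<.085); q=P[m]
    t=np.arctan2(*(q[:,:2].mean(0)-S)[::-1]); print(" house",q.mean(0),"yaw",t,cv2.minAreaRect(q[:,:2].astype(np.float32)*1000))
    m=(abs(rs[:,0])<.07)&(rs[:,1]>.05)&(rs[:,1]<.125)&(P[:,2]>.02)&(P[:,2]<.09); q=P[m]
    f=np.array([np.cos(t),np.sin(t)]); x=(q[:,:2]-S)@f; y=(q[:,:2]-S)@[-f[1],f[0]]
    print(" face",len(q),np.percentile(x,[1,5,20,50]),y.mean(),y.min(),y.max(),q[:,2].min(),q[:,2].max())
    # foot plate: z .004-.02
    m=(abs(rs[:,0])<.09)&(rs[:,1]>.09)&(rs[:,1]<.26)&(P[:,2]>.005)&(P[:,2]<.012); q=P[m]; print(" plate",cv2.minAreaRect(q[:,:2].astype(np.float32)*1000))
E
```

```text
scene handle 303 0.06464254961836735 0.219584 rmax 0.14973755583962423 perp offs of C 0.008183213351324386 mean dir 0.09240249645557082
 grip-range pts [ 0.6155568  -0.32756433  0.06408383]
 stub [ 0.44557811 -0.35753748  0.05676183] 0.20217819884812813
 house [0.5198458  0.43888828 0.07702692] yaw 1.6064807924139444 ((518.7476806640625, 439.8565673828125), (71.3399887084961, 87.53491973876953), 1.2365872859954834)
 face 309 [0.07700331 0.07790748 0.07961136 0.08352698] -0.0022078396743234457 -0.02368133201414013 0.02277399150250211 0.022059585514472513 0.0721511849296379
 plate ((544.0779418945312, 404.6521911621094), (171.28750610351562, 143.86534118652344), 46.4879035949707)
side handle 349 0.0630743591415861 0.22138853 rmax 0.1499418096941313 perp offs of C 0.007214443326181628 mean dir 0.12821571689536523
 grip-range pts [ 0.61486229 -0.32792748  0.06164681]
 stub [ 0.44461431 -0.35898064  0.05258164] 0.2187490331379187
 house [0.51690856 0.43878137 0.07547256] yaw 1.6235182932086245 ((516.7316284179688, 437.56024169921875), (69.79549407958984, 95.03666687011719), 2.8554606437683105)
 face 278 [0.07456041 0.07741144 0.08026826 0.08381523] 0.0014807546700919283 -0.021510734992849157 0.025583133641585137 0.02024113835282826 0.07373668310953518
 plate ((516.5383911132812, 431.4334716796875), (109.2537841796875, 121.39451599121094), 2.648305892944336)<stdin>:9: DeprecationWarning: Arrays of 2-dimensional vectors are deprecated. Use arrays of 3-dimensional vectors instead. (deprecated in NumPy 2.0)
```

Call:
play_rows(commands=[0.03,-0.06,0.01,0,0,10,-1,0.04,-0.06,0,0,0,10,-1,0.04,-0.06,0,0,0,10,-1,0.03,-0.06,0,0,0,0,-1,0.03,-0.06,0,0,0,0,-1,0.03,-0.06,0,0,0,0,-1,0.03,-0.06,0,0,0,0,-1,0.03,-0.06,0,0,0,0,-1])

```text
time_s: 1.1
position: [0.4729, 0.1391, 0.2405]
tool_rot: [0.0, -0.066, 0.998, 0.0]
wrist_force: [1.0, 1.8, 0.4]
gripper_width: 1.001
gripper_force: 0.0
```

Call:
play_rows(commands=[0.018,-0.058,0,0,0,2.5,-1,0.018,-0.058,0,0,0,0,-1,0.018,-0.058,0,0,0,0,-1,0.018,-0.058,0,0,0,0,-1,0.018,-0.058,0,0,0,0,-1,0.018,-0.058,0,0,0,0,-1,0.018,-0.058,-0.03,0,0,0,-1,0.016,-0.061,-0.03,0,0,0,-1])

```text
time_s: 2.1
position: [0.6117, -0.317, 0.1851]
tool_rot: [0.0, -0.087, 0.996, -0.0]
wrist_force: [1.2, 0.4, -0.4]
gripper_width: 1.001
gripper_force: 0.0
```

Call:
play_rows(commands=[0,0,-0.03,0,0,0,-1,0,0,0,0,0,0,-1])

```text
time_s: 2.35
position: [0.6092, -0.3146, 0.1527]
tool_rot: [-0.003, -0.087, 0.996, 0.002]
wrist_force: [-0.9, 1.1, 0.4]
gripper_width: 1.001
gripper_force: 0.0
```

```bash
python3 - <<'E'
from h import *
I=eyes.camera_info("wrist");p,d=eyes.grab_frame("wrist");cv2.imwrite("pics/w1.png",p);np.save("w1.npy",d);print(I);print(status.get_state()["position"],status.get_state()["joints"])
p,d=eyes.grab_frame("scene");cv2.imwrite("pics/s1.png",p)
E
```

```text
{'fx': 371.64829954431775, 'fy': 371.64829954431775, 'cx': 320.2344210064695, 'cy': 245.80640987760114, 'rvec': array([-1.87473946, -2.23044689, -0.36846508]), 'tvec': array([ 0.41427346, -0.53397882,  0.13453026])}
[ 0.61036127 -0.31460565  0.15485483] [-4.78165816e-01  5.20736886e-01  1.55234872e+00  1.29738598e-04
  1.07157889e+00 -2.22414359e+00]
```

View pics/w1.png

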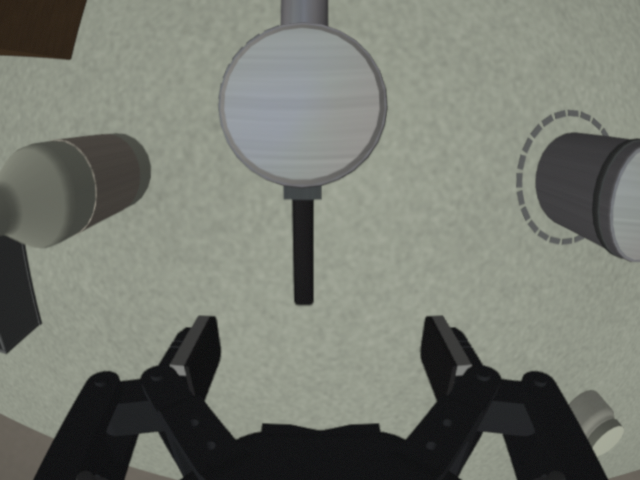

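Wrist view: handle from (303,203) to tip (304,304), nearly aligned with the fingers' mid-line (~320); lid circle centred (303,104); bottle left, plain can right.

```bash
cat >> h.py <<'E'
def wray(I,uv,z):
    R=cv2.Rodrigues(I["rvec"])[0]; uv=np.atleast_2d(uv).astype(float)
    a=(uv-[I["cx"],I["cy"]])/I["fx"]; t=np.hypot(*a.T); s=(np.sin(t)/np.maximum(t,1e-9))[:,None]
    d=np.c_[a*s,np.cos(t)]@R; c=-R.T@I["tvec"]; return c+d*((z-c[2])/d[:,2])[:,None]
E
python3 - <<'E'
from h import *
I={'fx':371.648,'cx':320.234,'cy':245.806,'rvec':np.array([-1.87473946,-2.23044689,-0.36846508]),'tvec':np.array([0.41427346,-0.53397882,0.13453026])}
P=wray(I,[(303,203),(304,304)],.066);print(P);d=P[1]-P[0];print(np.arctan2(d[1],d[0]))
p=cv2.imread("pics/w1.png");g=cv2.cvtColor(p,cv2.COLOR_BGR2GRAY)
c=[];
for v in range(210,300,6):
    u=np.nonzero(g[v,270:340]<60)[0]+270; c.append((u.mean(),v))
Q=wray(I,c,.066); l=np.polyfit(Q[:,0],Q[:,1],1);print("slope",np.arctan(l[0]),"y at .615",np.polyval(l,.615),"tip from x",P[1])
m=cv2.inRange(cv2.cvtColor(p,cv2.COLOR_BGR2GRAY),125,255)
# lid rim circle: radius .05 at z~.08
import math
E=[(303+84*math.cos(t),104+81*math.sin(t)) for t in np.linspace(0,6.28,40)]
print("lid",circ(wray(I,E,.08)))
E
```

```text
[[ 0.57780421 -0.33062107  0.066     ]
 [ 0.64795164 -0.31873539  0.066     ]]
0.1678444601083372
slope 0.16798024223519978 y at .615 -0.3246352329521269 tip from x [ 0.64795164 -0.31873539  0.066     ]
lid (array([ 0.51684172, -0.34070589]), np.float64(0.048280308729985365))
```

Call:
play_rows(commands=[0.001,-0.004,-0.03,0,0,0,-1,0.001,-0.004,-0.03,0,0,0,-1,0.001,-0.003,-0.02,0,0,0,-1,0,0,0,0,0,0,-1,0,0,0,0,0,0,-1])

```text
time_s: 3.08
position: [0.6151, -0.3262, 0.0774]
tool_rot: [0.001, -0.088, 0.996, -0.0]
wrist_force: [-0.1, 0.3, 0.8]
gripper_width: 1.001
gripper_force: 0.0
```

Call:
play_rows(commands=[0,0.001,-0.019,0,0,0,-1,0,0,-0.019,0,0,0,-1,0,0,0,0,0,0,-1,0,0,0,0,0,0,1,0,0,0,0,0,0,1,0,0,0,0,0,0,1,0,0,0,0,0,0,1,0,0,0,0,0,0,1], squeeze=30)

```text
time_s: 4.08
position: [0.6145, -0.3251, 0.0384]
tool_rot: [0.0, -0.087, 0.996, -0.0]
wrist_force: [-0.3, 1.2, 2.6]
gripper_width: 0.152
gripper_force: 32.2
```

Call:
play_rows(commands=[0,0,0,0,0,0,1,0,0,0,0,0,0,1], squeeze=60)

```text
time_s: 4.32
position: [0.6145, -0.3251, 0.0385]
tool_rot: [0.0, -0.087, 0.996, -0.0]
wrist_force: [-1.2, 2.0, 5.5]
gripper_width: 0.155
gripper_force: 61.6
```

```bash
python3 - <<'E'
import numpy as np
W=np.array([(.515,-.342,9.6),(.62,-.28,-15),(.685,-.18,-60),(.68,-.05,-87.4),(.64,.03,-87.4),(.54,.13,-87.4),(.527,.18,-87.4)])
N=[6,9,7,5,7,3]
t=np.r_[0,np.cumsum(N)]; k=np.arange(t[-1]+1)
Q=np.c_[[np.interp(k,t,W[:,i]) for i in range(3)]].T
h=np.radians(Q[:,2]); T=Q[:,:2]+.101*np.c_[np.cos(h),np.sin(h)]
T=T-T[0]; Tr=T.round(3); dh=np.diff(Q[:,2].round(1))
print(Tr[-1]+[.6145,-.3251])
d=np.diff(Tr,axis=0)
for i in range(len(d)):
    print(f"{d[i,0]:.3f}, {d[i,1]:.3f}, 0, 0, 0, {dh[i]:.1f}, 1,",end="\n\n" if i%8==7 else " ")
E
```

```text
[0.5315 0.0789]
0.018, 0.003, 0, 0, 0, -4.1, 1, 0.018, 0.003, 0, 0, 0, -4.1, 1, 0.018, 0.003, 0, 0, 0, -4.1, 1, 0.017, 0.004, 0, 0, 0, -4.1, 1, 0.016, 0.003, 0, 0, 0, -4.1, 1, 0.016, 0.003, 0, 0, 0, -4.1, 1, 0.005, 0.003, 0, 0, 0, -5.0, 1, 0.003, 0.003, 0, 0, 0, -5.0, 1,

0.004, 0.003, 0, 0, 0, -5.0, 1, 0.002, 0.004, 0, 0, 0, -5.0, 1, 0.002, 0.004, 0, 0, 0, -5.0, 1, 0.001, 0.004, 0, 0, 0, -5.0, 1, 0.001, 0.006, 0, 0, 0, -5.0, 1, 0.000, 0.005, 0, 0, 0, -5.0, 1, 0.000, 0.007, 0, 0, 0, -5.0, 1, -0.007, 0.015, 0, 0, 0, -3.9, 1,

-0.007, 0.016, 0, 0, 0, -3.9, 1, -0.007, 0.016, 0, 0, 0, -3.9, 1, -0.007, 0.017, 0, 0, 0, -4.0, 1, -0.008, 0.017, 0, 0, 0, -3.9, 1, -0.007, 0.017, 0, 0, 0, -3.9, 1, -0.008, 0.018, 0, 0, 0, -3.9, 1, -0.008, 0.016, 0, 0, 0, 0.0, 1, -0.008, 0.016, 0, 0, 0, 0.0, 1,

-0.008, 0.016, 0, 0, 0, 0.0, 1, -0.008, 0.016, 0, 0, 0, 0.0, 1, -0.008, 0.016, 0, 0, 0, 0.0, 1, -0.014, 0.015, 0, 0, 0, 0.0, 1, -0.015, 0.014, 0, 0, 0, 0.0, 1, -0.014, 0.014, 0, 0, 0, 0.0, 1, -0.014, 0.014, 0, 0, 0, 0.0, 1, -0.014, 0.015, 0, 0, 0, 0.0, 1,

-0.015, 0.014, 0, 0, 0, 0.0, 1, -0.014, 0.014, 0, 0, 0, 0.0, 1, -0.004, 0.017, 0, 0, 0, 0.0, 1, -0.005, 0.017, 0, 0, 0, 0.0, 1, -0.004, 0.016, 0, 0, 0, 0.0, 1,
```

Start gently, first batch.

Call:
play_rows(commands=[0.006,0.001,0,0,0,-1.4,1,0.012,0.002,0,0,0,-2.7,1,0.018,0.003,0,0,0,-4.1,1,0.018,0.003,0,0,0,-4.1,1,0.017,0.004,0,0,0,-4.1,1,0.016,0.003,0,0,0,-4.1,1,0.016,0.003,0,0,0,-4.1,1])

```text
time_s: 5.2
position: [0.7158, -0.3066, 0.0377]
tool_rot: [-0.002, 0.128, 0.992, -0.0]
wrist_force: [-7.9, -2.8, 7.2]
gripper_width: 0.155
gripper_force: 61.8
```

Call:
play_rows(commands=[0.005,0.003,0,0,0,-5,1,0.003,0.003,0,0,0,-5,1,0.004,0.003,0,0,0,-5,1,0.002,0.004,0,0,0,-5,1,0.002,0.004,0,0,0,-5,1,0.001,0.004,0,0,0,-5,1,0.001,0.006,0,0,0,-5,1,0,0.005,0,0,0,-5,1])

```text
time_s: 6.2
position: [0.7346, -0.2755, 0.0384]
tool_rot: [-0.0, 0.459, 0.888, -0.001]
wrist_force: [-4.9, -5.8, 6.3]
gripper_width: 0.151
gripper_force: 61.9
```

Call:
play_rows(commands=[0,0.007,0,0,0,-5,1,-0.007,0.015,0,0,0,-3.9,1,-0.007,0.016,0,0,0,-3.9,1,-0.007,0.016,0,0,0,-3.9,1,0,0,0,0,0,0,1])

```text
time_s: 6.82
position: [0.7143, -0.2192, 0.0384]
tool_rot: [0.0, 0.582, 0.813, 0.0]
wrist_force: [-1.0, 2.7, 4.7]
gripper_width: 0.151
gripper_force: 61.4
```

```bash
python3 - <<'E'
from h import *
p,d=eyes.grab_frame("side");cv2.imwrite("pics/side2.png",p);print(status.get_state()["position"],status.get_state()["wrist_force"])
E
```

```text
[ 0.71440457 -0.2193411   0.0382738 ] [-0.84928721  3.86072001  4.77355097]
```

View pics/side2.png

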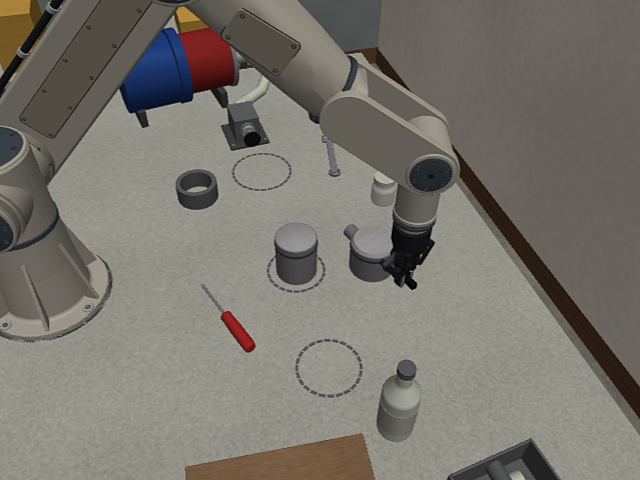

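The canister slides at (372,253), upright with stub (352,232), clear of the plain can (297,255) and jar. Continuing.

Call:
play_rows(commands=[-0.007,0.017,0,0,0,-4,1,-0.008,0.017,0,0,0,-3.9,1,-0.007,0.017,0,0,0,-3.9,1,-0.008,0.018,0,0,0,-3.9,1,-0.008,0.016,0,0,0,0,1,-0.008,0.016,0,0,0,0,1,-0.008,0.016,0,0,0,0,1,-0.008,0.016,0,0,0,0,1])

```text
time_s: 7.88
position: [0.6539, -0.0881, 0.0385]
tool_rot: [0.002, 0.688, 0.726, 0.001]
wrist_force: [3.2, -5.8, 3.2]
gripper_width: 0.154
gripper_force: 61.3
```

Call:
play_rows(commands=[-0.008,0.016,0,0,0,0,1,-0.014,0.015,0,0,0,0,1,-0.015,0.014,0,0,0,0,1,-0.014,0.014,0,0,0,0,1,-0.014,0.014,0,0,0,0,1,-0.014,0.015,0,0,0,0,1,-0.015,0.014,0,0,0,0,1,-0.01,0.01,0,0,0,0,1])

```text
time_s: 8.88
position: [0.5499, 0.0247, 0.0385]
tool_rot: [0.001, 0.688, 0.726, 0.001]
wrist_force: [4.5, -3.8, 2.6]
gripper_width: 0.155
gripper_force: 61.2
```

Call:
play_rows(commands=[-0.004,0.007,0,0,0,0,1,0,0,0,0,0,0,1,0,0,0,0,0,0,1])

```text
time_s: 9.25
position: [0.5452, 0.0321, 0.0383]
tool_rot: [0.0, 0.688, 0.726, 0.001]
wrist_force: [0.4, 1.7, 6.1]
gripper_width: 0.15
gripper_force: 61.7
```

```bash
python3 - <<'E'
from h import *
I=eyes.camera_info("wrist");p,d=eyes.grab_frame("wrist");cv2.imwrite("pics/w3.png",p);np.save("w3.npy",d)
import pickle;pickle.dump(I,open("w3.pkl","wb"))
for n in("scene","side"):
    p,d=eyes.grab_frame(n);cv2.imwrite(f"pics/{n}3.png",p);np.save(f"{n}3.npy",d)
s=status.get_state();print(s["position"],s["tool_rot"],s["wrist_force"])
E
```

```text
[0.54520603 0.03206239 0.0382604 ] [1.86098271e-04 6.87987994e-01 7.25721825e-01 5.64702600e-04] [-0.09447696  1.64040796  6.60064627]
```

View pics/w3.png

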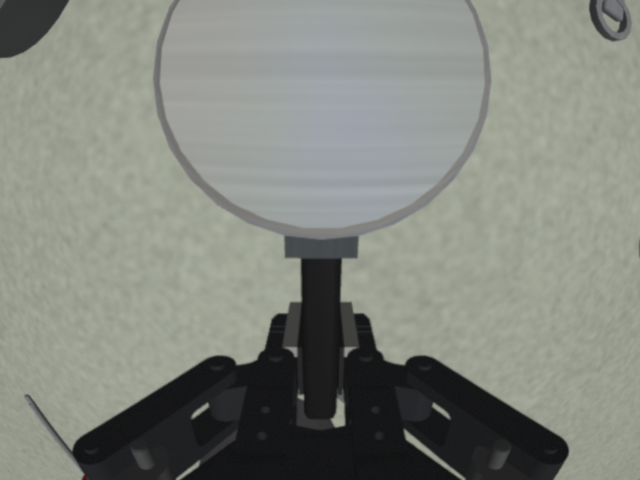

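View pics/side3.png

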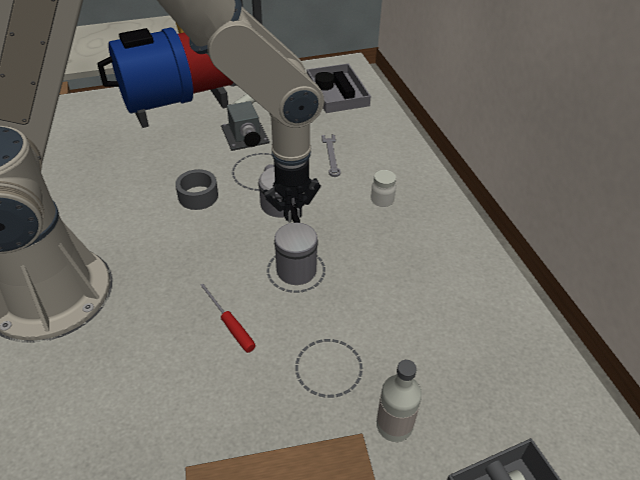

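Side view: canister at (272,190) held, in front of the ring, bystanders untouched. Wrist view: handle (321) and lid centre (~322) line up, so canister follows the tool's yaw.

```bash
python3 - <<'E'
from h import *
import pickle
C=np.array([.54,.133])
for n in("scene","side"):
    P,u,v=cloud(n,np.load(f"{n}3.npy"))
    m=(np.hypot(*(P[:,:2]-C).T)<.062)&(P[:,2]>.074)&(P[:,2]<.092)&(P[:,1]>.085); q=P[m]
    if m.sum()>50: print(n,m.sum(),cv2.minEnclosingCircle(q[:,:2].astype(np.float32)*1000), cv2.minAreaRect(q[:,:2].astype(np.float32)*1000))
I=pickle.load(open("w3.pkl","rb"))
E=[(322+168*np.cos(t),79+157*np.sin(t)) for t in np.linspace(0,3.14,30)]
print("lid wrist",circ(wray(I,E,.078)))
p=cv2.imread("pics/scene3.png");cv2.imwrite("pics/sc3c.png",cv2.resize(p[90:260,340:540],None,fx=4,fy=3.5))
S=np.array([.5262,.2665])
# station axis from front pixels: bench-level ring & coupling
for n in("scene","side"): print(fitring(n,cv2.imread(f"pics/{n}0.png"),S,.0745))
E
```

```text
scene 1049 ((543.991943359375, 129.79042053222656), 50.36286163330078) ((546.3859252929688, 129.95599365234375), (89.7586669921875, 94.9649887084961), 48.56319808959961)
side 268 ((526.2978515625, 131.82518005371094), 44.06007385253906) ((509.9662780761719, 135.08123779296875), (87.98966979980469, 38.09560775756836), 78.72462463378906)
lid wrist (array([0.5406193 , 0.13201002]), np.float64(0.0486948318743855))
(array([0.52628886, 0.26704664]), np.float64(0.07507733347070035), np.int64(427))
(array([0.5260835 , 0.26602669]), np.float64(0.07485782443530291), np.int64(322))
```

View pics/sc3c.png

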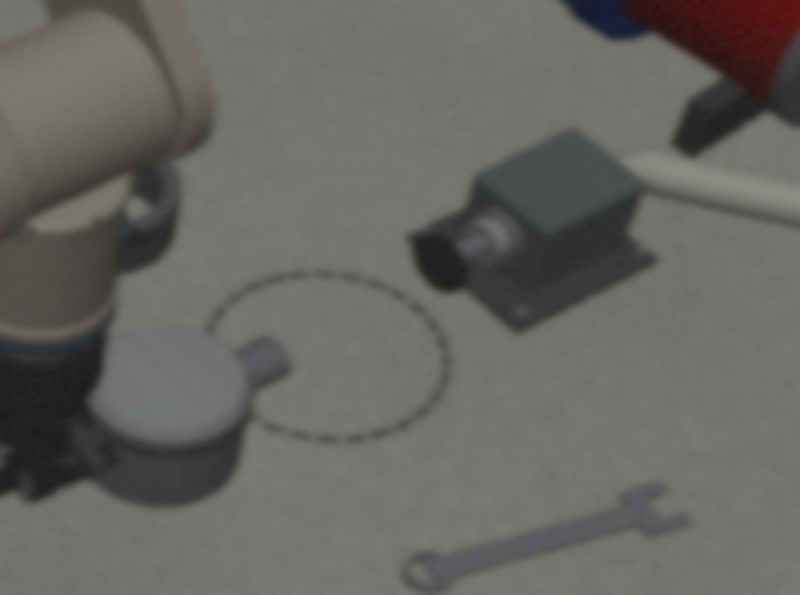

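Zoomed scene: the stub (265,360) points at the coupling's black face (440,262), path clear; wrench at lower right is untouched.

Call:
play_rows(commands=[-0.002,0.01,0,0,0,-0.7,1,-0.002,0.016,0,0,0,0,1,-0.002,0.016,0,0,0,0,1,-0.002,0.016,0,0,0,0,1,-0.002,0.016,0,0,0,0,1,-0.002,0.012,0,0,0,0,1,-0.001,0.0085,0,0,0,0,1,0,0,0,0,0,0,1])

```text
time_s: 10.4
position: [0.5323, 0.1265, 0.0384]
tool_rot: [0.0, 0.692, 0.722, 0.0]
wrist_force: [0.1, -1.0, 7.4]
gripper_width: 0.155
gripper_force: 61.9
```

Call:
play_rows(commands=[0,0,0,0,0,0,1,0,0,0,0,0,0,1])

```text
time_s: 10.65
position: [0.5322, 0.1264, 0.0383]
tool_rot: [0.0, 0.692, 0.722, 0.0]
wrist_force: [-0.0, 1.0, 7.5]
gripper_width: 0.153
gripper_force: 61.9
```

```bash
cat > dock.py <<'E'
from h import *
import sys
k=sys.argv[1]
s=status.get_state();print(s["position"],s["tool_rot"],s["wrist_force"])
S=np.array([.5262,.2665]);t=1.612;f=np.array([np.cos(t),np.sin(t)]);g=np.array([-f[1],f[0]])
for n in("scene","side"):
    p,d=eyes.grab_frame(n);cv2.imwrite(f"pics/{n}{k}.png",p)
    P,u,v=cloud(n,d); x=(P[:,:2]-S)@f; y=(P[:,:2]-S)@g
    def sel(x0,x1,z0,z1,w): return (x>x0)&(x<x1)&(abs(y)<w)&(P[:,2]>z0)&(P[:,2]<z1)
    m=sel(-.1,.056,.074,.092,.056); q=np.c_[x,y][m].astype(np.float32)*1000
    print(n,"lid",cv2.minAreaRect(q))
    for nm,a in(("stub",(.01,.09,.054,.064,.02)),("coupling top",(.04,.126,.056,.072,.03)),):
        m=sel(*a); print(nm,m.sum(),"x",np.percentile(x[m],[2,50,98]).round(4) if m.sum() else 0,"y",np.percentile(y[m],[2,50,98]).round(4) if m.sum() else 0)
E
python3 dock.py 4
```

```text
[0.53221445 0.1264025  0.03833345] [2.39739178e-04 6.92297696e-01 7.21611843e-01 4.37532464e-04] [-0.04311134  0.95484798  7.48795792]
scene lid ((-41.805641174316406, -7.9334716796875), (97.8933334350586, 85.45716094970703), 38.46406936645508)
stub 122 x [0.0171 0.037  0.0878] y [-0.0169 -0.0043  0.0154]
coupling top 103 x [0.0416 0.0836 0.1259] y [-0.0197 -0.0008  0.0164]
side lid ((-40.261356353759766, 31.16512107849121), (36.95356750488281, 92.86045837402344), 81.99559783935547)
stub 52 x [0.0361 0.0825 0.0895] y [-0.0103  0.0032  0.0182]
coupling top 63 x [0.0535 0.0851 0.1245] y [-0.0111  0.0035  0.0184]
```

Call:
play_rows(commands=[0,0.002,0,0,0,0,1,0,0.002,0,0,0,0,1,0,0.002,0,0,0,0,1,-0.0002,0.002,0,0,0,0,1,0,0.002,0,0,0,0,1,0,0.002,0,0,0,0,1,-0.0002,0.002,0,0,0,0,1,0,0.002,0,0,0,0,1])

```text
time_s: 11.75
position: [0.5317, 0.141, 0.0384]
tool_rot: [0.001, 0.692, 0.722, -0.0]
wrist_force: [1.2, -11.1, 10.7]
gripper_width: 0.151
gripper_force: 62.4
```

Call:
play_rows(commands=[0,0.001,0,0,0,0,1,0,0.001,0,0,0,0,1,-0.0001,0.001,0,0,0,0,1,0,0.001,0,0,0,0,1])

```text
time_s: 12.25
position: [0.5316, 0.1449, 0.0384]
tool_rot: [0.001, 0.692, 0.722, -0.0]
wrist_force: [-0.2, -10.1, 10.9]
gripper_width: 0.15
gripper_force: 62.4
```

Call:
play_rows(commands=[0,0.001,0,0,0,0,1,0,0.001,0,0,0,0,1,-0.0001,0.001,0,0,0,0,1])

```text
time_s: 12.62
position: [0.5315, 0.1479, 0.0384]
tool_rot: [0.001, 0.692, 0.722, -0.0]
wrist_force: [0.8, -10.4, 11.0]
gripper_width: 0.152
gripper_force: 62.4
```

Call:
play_rows(commands=[0,0.001,0,0,0,0,1,0,0.001,0,0,0,0,1,-0.0001,0.001,0,0,0,0,1])

```text
time_s: 13.0
position: [0.5314, 0.1509, 0.0384]
tool_rot: [0.001, 0.692, 0.722, -0.0]
wrist_force: [0.9, -10.5, 11.3]
gripper_width: 0.152
gripper_force: 62.4
```

Call:
play_rows(commands=[0,0.001,0,0,0,0,1,0,0.001,0,0,0,0,1])

```text
time_s: 13.25
position: [0.5313, 0.1529, 0.0384]
tool_rot: [0.001, 0.692, 0.722, -0.001]
wrist_force: [0.2, -10.6, 11.2]
gripper_width: 0.153
gripper_force: 62.4
```

Call:
play_rows(commands=[0,0.001,0,0,0,0,1,-0.0001,0.001,0,0,0,0,1])

```text
time_s: 13.5
position: [0.5313, 0.1549, 0.0384]
tool_rot: [0.001, 0.692, 0.722, -0.001]
wrist_force: [0.8, -10.9, 11.9]
gripper_width: 0.147
gripper_force: 62.4
```

Call:
play_rows(commands=[0,0.001,0,0,0,0,1,-0.0001,0.001,0,0,0,0,1])

```text
time_s: 13.75
position: [0.5312, 0.1569, 0.0384]
tool_rot: [0.001, 0.692, 0.722, -0.001]
wrist_force: [0.1, -10.9, 10.6]
gripper_width: 0.15
gripper_force: 62.4
```

Call:
play_rows(commands=[0,0.001,0,0,0,0,1,0,0.001,0,0,0,0,1])

```text
time_s: 14.0
position: [0.5311, 0.1589, 0.0384]
tool_rot: [0.001, 0.692, 0.722, -0.001]
wrist_force: [-0.3, -10.8, 11.5]
gripper_width: 0.152
gripper_force: 62.5
```

Call:
play_rows(commands=[0,0.001,0,0,0,0,1,-0.0001,0.001,0,0,0,0,1])

```text
time_s: 14.25
position: [0.531, 0.1609, 0.0384]
tool_rot: [0.001, 0.692, 0.722, -0.001]
wrist_force: [0.3, -11.4, 10.5]
gripper_width: 0.155
gripper_force: 62.4
```

Call:
play_rows(commands=[0,0.001,0,0,0,0,1,0,0.001,0,0,0,0,1])

```text
time_s: 14.5
position: [0.531, 0.1628, 0.0384]
tool_rot: [0.001, 0.692, 0.722, -0.001]
wrist_force: [1.0, -11.0, 11.7]
gripper_width: 0.151
gripper_force: 62.5
```

Call:
play_rows(commands=[0,0.001,0,0,0,0,1,-0.0001,0.001,0,0,0,0,1])

```text
time_s: 14.75
position: [0.531, 0.1648, 0.0384]
tool_rot: [0.001, 0.692, 0.722, -0.001]
wrist_force: [0.1, -11.0, 11.4]
gripper_width: 0.155
gripper_force: 62.4
```

```bash
python3 dock.py 5; python3 -c "
import cv2
a=cv2.imread('pics/scene5.png')[90:240,370:530];b=cv2.imread('pics/side5.png')[80:230,180:340]
cv2.imwrite('pics/z5.png',cv2.hconcat([cv2.resize(a,(400,375),interpolation=2),cv2.resize(b,(400,375),interpolation=2)]))"
```

```text
[0.53095907 0.16481623 0.03844921] [ 7.89271901e-04  6.92042846e-01  7.21855781e-01 -5.54865498e-04] [  0.11057528 -11.00953678  11.37787186]
scene lid ((-21.253211975097656, -18.75835418701172), (137.30137634277344, 85.83575439453125), 30.841466903686523)
stub 99 x [0.0552 0.0731 0.0877] y [-0.0173 -0.005   0.0167]
coupling top 152 x [0.0569 0.0813 0.1248] y [-0.0172 -0.0031  0.0134]
side lid ((-35.86136245727539, 17.066814422607422), (150.42715454101562, 62.67738342285156), 18.3824405670166)
stub 31 x [0.0716 0.0825 0.0895] y [-0.0011  0.0077  0.0172]
coupling top 52 x [0.0735 0.0852 0.125 ] y [-0.005   0.0057  0.0182]
```

View pics/z5.png

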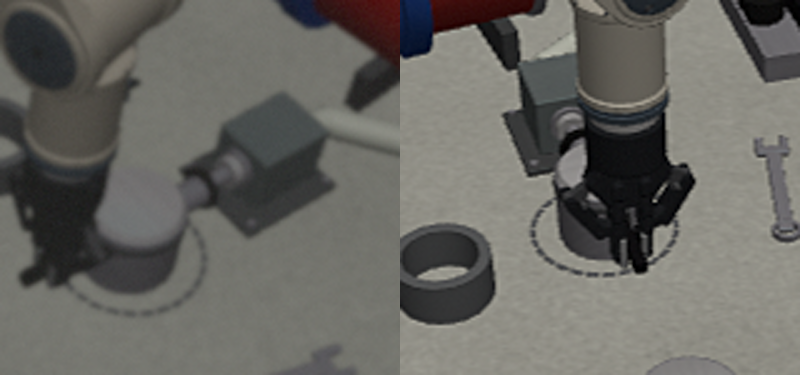

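Zoomed views: the stub end (205,190 left half) is about at the black rubber face (210,180); no clear force rise yet.

Call:
play_rows(commands=[0,0.001,0,0,0,0,1,-0.0001,0.001,0,0,0,0,1])

```text
time_s: 15.1
position: [0.5309, 0.1667, 0.0384]
tool_rot: [0.001, 0.692, 0.722, -0.001]
wrist_force: [-0.0, -12.5, 11.6]
gripper_width: 0.149
gripper_force: 62.5
```

Call:
play_rows(commands=[0,0.001,0,0,0,0,1])

```text
time_s: 15.22
position: [0.5308, 0.1676, 0.0384]
tool_rot: [0.001, 0.692, 0.722, -0.001]
wrist_force: [1.3, -13.3, 11.8]
gripper_width: 0.154
gripper_force: 62.5
```

Call:
play_rows(commands=[0,0.001,0,0,0,0,1])

```text
time_s: 15.35
position: [0.5308, 0.1684, 0.0384]
tool_rot: [0.001, 0.692, 0.722, -0.001]
wrist_force: [-0.0, -14.1, 11.4]
gripper_width: 0.154
gripper_force: 62.6
```

Contact felt near TCP y ≈ 0.165; press to about 0.172.

Call:
play_rows(commands=[0,0.001,0,0,0,0,1,-0.0001,0.001,0,0,0,0,1])

```text
time_s: 15.6
position: [0.5307, 0.1703, 0.0384]
tool_rot: [0.001, 0.692, 0.722, -0.001]
wrist_force: [0.3, -15.1, 12.3]
gripper_width: 0.155
gripper_force: 62.6
```

Call:
play_rows(commands=[0,0.001,0,0,0,0,1])

```text
time_s: 15.72
position: [0.5307, 0.1712, 0.0384]
tool_rot: [0.001, 0.692, 0.722, -0.001]
wrist_force: [0.6, -15.0, 13.3]
gripper_width: 0.152
gripper_force: 62.6
```

Call:
play_rows(commands=[0,0.001,0,0,0,0,1])

```text
time_s: 15.85
position: [0.5306, 0.1721, 0.0384]
tool_rot: [0.001, 0.692, 0.722, -0.001]
wrist_force: [0.7, -17.1, 12.9]
gripper_width: 0.151
gripper_force: 62.7
```

Call:
play_rows(commands=[0,0,0,0,0,0,1,0,0,0,0,0,0,1])

```text
time_s: 16.1
position: [0.5306, 0.1722, 0.0384]
tool_rot: [0.001, 0.692, 0.722, -0.001]
wrist_force: [1.0, -15.1, 12.2]
gripper_width: 0.154
gripper_force: 62.6
```

Call:
play_rows(commands=[0,0,0,0,0,0,1,0,0,0,0,0,0,1], squeeze=20)

```text
time_s: 16.35
position: [0.5307, 0.1722, 0.0385]
tool_rot: [0.001, 0.692, 0.722, -0.001]
wrist_force: [0.3, -14.1, 12.0]
gripper_width: 0.15
gripper_force: 62.6
```

Call:
play_rows(commands=[0,0,0,0,0,0,0.3,0,0,0,0,0,0,0,0,0,0,0,0,0,-1,0,0,0,0,0,0,-1,0,0,0,0,0,0,-1,0,0,0,0,0,0,-1,0,0,0,0,0,0,-1,0,0,0,0,0,0,-1])

```text
time_s: 17.35
position: [0.53, 0.1744, 0.038]
tool_rot: [0.0, 0.692, 0.721, 0.0]
wrist_force: [0.1, -0.4, -0.0]
gripper_width: 1.006
gripper_force: 0.0
```

```bash
python3 - <<'E'
from h import *
s=status.get_state();print(s["position"],s["wrist_force"])
I=eyes.camera_info("wrist");p,d=eyes.grab_frame("wrist");cv2.imwrite("pics/w6.png",p)
import pickle;pickle.dump(I,open("w6.pkl","wb"))
E
```

```text
[0.52997455 0.17442564 0.03799596] [ 0.10474343 -0.38738251 -0.01775047]
```

View pics/w6.png

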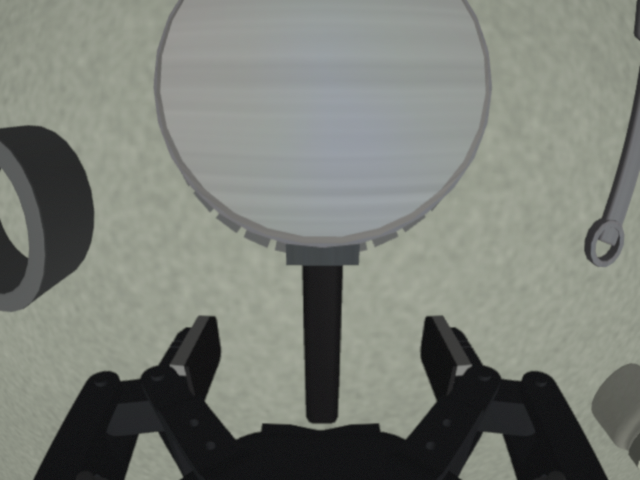

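Wrist view: gripper open and clear on both sides of the handle (tip at (321,422)); lid rim bottom at (322,246).

```bash
python3 - <<'E'
from h import *
import pickle
for k in("w3","w6"):
    I=pickle.load(open(k+".pkl","rb")); g=cv2.cvtColor(cv2.imread(f"pics/{k}.png"),cv2.COLOR_BGR2GRAY)
    # lid rim: bright->rim edge along columns
    E=[]
    for u in range(230,415,6):
        if 280<u<365: continue
        col=cv2.GaussianBlur(g,(3,3),0)[170:236 if k=="w3" else 240,u].astype(int); dv=np.diff(col); E.append((u,170+dv.argmin()))
    Q=wray(I,E,.08); c,r=circ(Q); 
    c=c if abs(r-.049)<.003 else c; print(k,"lid",c,r)
    H=[]
    for v in range(275,300,4):
        u=np.nonzero(g[v,290:355]<60)[0]+290; H.append((u.mean(),v))
    q=wray(I,H,.066); l=q[0]-q[-1]; print("handle",q.mean(0),np.arctan2(l[1],l[0]))
    e=[(320,v) for v in (190+np.abs(np.diff(g[190:260,320].astype(int))).argsort()[-4:])]; print(e, wray(I,e,.066)[:,:2])
E
```

```text
w3 lid [0.54054026 0.13360207] 0.04690619772457948
handle [0.54387011 0.06150593 0.066     ] 1.6237530092919275
[(320, np.int64(227)), (320, np.int64(258)), (320, np.int64(238)), (320, np.int64(239))] [[0.54258453 0.08273544]
 [0.54314313 0.07210039]
 [0.54277931 0.0790279 ]
 [0.54279719 0.07868749]]
w6 lid [0.5268865  0.27291418] 0.04626731990317119
handle [0.52953068 0.20404821 0.066     ] 1.6128547897968157
[(320, np.int64(236)), (320, np.int64(235)), (320, np.int64(246)), (320, np.int64(247))] [[0.52814797 0.22219741]
 [0.52813444 0.22253543]
 [0.52828454 0.21878486]
 [0.52829833 0.21844023]]
```

Call:
play_rows(commands=[0,0,0.01,0,0,0,-1,0,0,0.03,0,0,0,-1,0,0,0.04,0,0,0,-1,0,0,0.04,0,0,0,-1,0,-0.04,0.04,0,0,0,-1,0,-0.06,0.02,0,0,0,-1,0,-0.06,0,0,0,0,-1,0,-0.06,0,0,0,0,-1])

```text
time_s: 18.4
position: [0.53, -0.0466, 0.2191]
tool_rot: [0.001, 0.692, 0.722, 0.001]
wrist_force: [1.0, 0.2, -0.4]
gripper_width: 0.998
gripper_force: 0.0
```

Call:
play_rows(commands=[-0.05,-0.05,0.02,0,0,0,-1,-0.05,-0.05,0.02,0,0,0,-1,0,0,0,0,0,0,-1,0,0,0,0,0,0,-1])

```text
time_s: 18.9
position: [0.4452, -0.13, 0.2524]
tool_rot: [0.001, 0.693, 0.721, 0.0]
wrist_force: [0.5, 0.3, -0.2]
gripper_width: 1.0
gripper_force: 0.0
```

```bash
python3 dock.py 7; python3 -c "
import cv2
a=cv2.imread('pics/scene7.png');b=cv2.imread('pics/side7.png')
cv2.imwrite('pics/z7.png',cv2.hconcat([cv2.resize(a[90:240,370:530],(400,375),interpolation=2),cv2.resize(b[80:230,180:340],(400,375),interpolation=2)]))"
```

```text
[ 0.44524451 -0.12997471  0.25238891] [5.69139219e-04 6.92880062e-01 7.21052461e-01 4.93815696e-04] [ 0.46426209  0.29777623 -0.1615631 ]
scene lid ((0.39772796630859375, -3.2644729614257812), (95.89826202392578, 97.26927185058594), 34.89255142211914)
stub 92 x [0.0633 0.0789 0.0896] y [-0.0182 -0.0034  0.016 ]
coupling top 146 x [0.0642 0.0885 0.1249] y [-0.0171 -0.0021  0.0148]
side lid ((0.0, 0.0), (0.0, 0.0), 0.0)
stub 0 x 0 y 0
coupling top 0 x 0 y 0
```

View pics/z7.png

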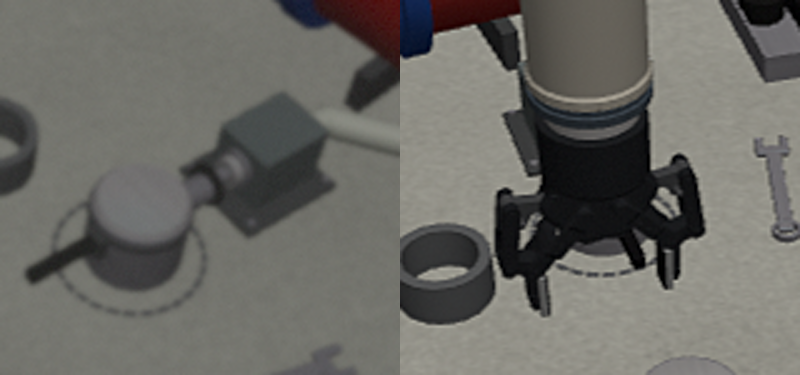

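Left half: canister stands with stub (205,190) on the face, handle free; the side view is blocked by the arm. Moving it aside to check position.

Call:
play_rows(commands=[0.03,-0.06,0,0,0,0,-1,0.03,-0.06,0,0,0,0,-1,0.03,-0.06,0,0,0,0,-1,0.03,-0.06,0,0,0,0,-1,0.03,-0.06,0,0,0,0,-1,0,0,0,0,0,0,-1,0,0,0,0,0,0,-1])

```text
time_s: 19.88
position: [0.5851, -0.4081, 0.2503]
tool_rot: [-0.001, 0.692, 0.722, -0.0]
wrist_force: [0.2, -0.1, 0.0]
gripper_width: 0.999
gripper_force: 0.0
```

```bash
python3 dock.py 8; python3 - <<'E'
from h import *
# reference: face (black) & coupling profile along station x, in pixel space, scene 0/5/7 ; lid edge matching via ellipse centroid of lid mask
S=np.array([.5262,.2665]);t=1.612;f=np.array([np.cos(t),np.sin(t)]);g=np.array([-f[1],f[0]])
for n in("scene","side"):
    I=INF[n]
    for k in ("0","8"):
        im=cv2.imread(f"pics/{n}{k}.png"); gr=cv2.cvtColor(im,cv2.COLOR_BGR2GRAY).astype(np.float32)
        # black face rim top, sampled along station axis at height .067 (top of face)
        X=np.arange(.05,.13,.002); W=np.c_[S+X[:,None]*f,np.full(len(X),.0665)]
        px=cv2.projectPoints(W,I["rvec"],I["tvec"],np.array([[I["fx"],0,I["cx"]],[0,I["fy"],I["cy"]],[0,0,1]]),None)[0].reshape(-1,2).astype(np.float32)
        print(n,k,cv2.remap(gr,px[:,0].copy(),px[:,1].copy(),1).ravel().astype(int))
a=cv2.imread('pics/side8.png'); cv2.imwrite('pics/z8.png',cv2.resize(a[60:300,170:430],(780,600),interpolation=2))
E
```

```text
[ 0.58512726 -0.40811906  0.25030133] [-1.20093384e-03  6.92086311e-01  7.21813754e-01 -6.84349790e-06] [ 0.24111855 -0.13110002  0.00219831]
scene lid ((-0.6812210083007812, -4.605140686035156), (94.0810775756836, 96.57168579101562), 52.1826057434082)
stub 95 x [0.0627 0.0787 0.0892] y [-0.0164 -0.0031  0.0163]
coupling top 146 x [0.0634 0.0882 0.1245] y [-0.0163 -0.0024  0.0164]
side lid ((1.0078849792480469, 1.9030342102050781), (96.3563461303711, 95.4318618774414), 72.27542114257812)
stub 31 x [0.0781 0.0862 0.0899] y [-0.0154  0.      0.0131]
coupling top 68 x [0.0787 0.091  0.1246] y [-0.0142  0.0014  0.0159]
scene 0 [114 113 106  95  79  59  42  35  32  32  32  30  32  33  35  34  35  38
  40  46  52  54  55  60  65  69  70  70  70  72  77  85  92  98 101  98
  92  85  81  79]
scene 8 [114 113 111 106  99  92  86  82  81  80  79  79  79  78  76  68  59  51
  42  38  37  40  43  51  60  67  70  73  74  77  82  90  97 103 106 103
  96  89  85  82]
side 0 [  9  10  12  12  12  11  11  11  11  11  11  11  11  11  11  10   7  17
  53  90  95  97  96  92  88  86  84  93 104 116 129 141 135 129 110  84
  66  84 104  97]
side 8 [143 143 143 144 145 145 145 145 140 131 123 121 118  83  51  29  14   7
  10  15  14  20  49  80 100  96  93 103 114 126 139 152 145 138 119  91
  72  91 112 105]
```

View pics/z8.png

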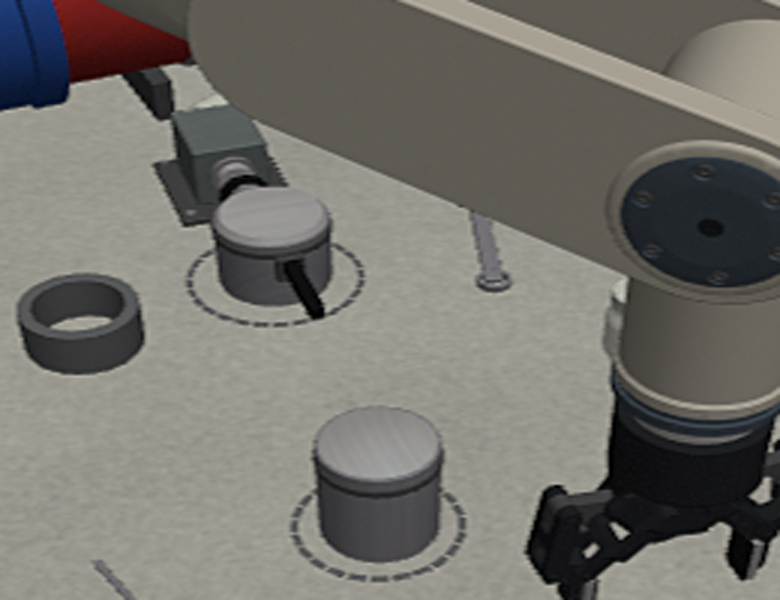

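Side view: canister stands on the ring with its stub on the face, handle free, bystanders in place. The edge profiles show the face pushed in by about 7–8 mm, so roughly half its travel.

```bash
python3 -c "
from cell import manip; print(manip.hand_in())"
```

```text
the job is handed in; nothing more can be done
None
```

I docked the canister and handed the job in at about 20 s: it stands in the ring, about 6 mm or less from its centre by my measurements, with the stub pressing the rubber face in by about 7 mm (roughly 3.5 N); the gripper is clear and nothing else was moved, but the hand-in gave no verdict.

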